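# Test sleeves on a spindle and hold the good one against its spring

## Task

One of the two brass sleeves is bored too small for the fixture's spindle; try them on it if you cannot tell which, and put that one in the red reject tray. Slide the one that fits over the spindle and push it down on the sprung collar until the orange pointer stands inside the green band, then finish while still holding it down there, steadily, so that a colleague can screw the knob on. Do not disturb the star knob, hex key or tape roll lying around.

Things in the scene. Friction and masses are not known exactly. Their poses are not given: they have to be found in the camera images.
- fixture: grey plate 100 x 104 x 12 mm fixed on the table with an upright 12 mm steel spindle, chamfered tip 98 mm above the table; origin on the spindle's axis at table height. Steel guide ring round its foot: 42 mm diameter, top at 22 mm. White gauge post 40 mm from the spindle along +y, top at 47 mm, green band at 20 to 32 mm
- spindle_tip (a point): the top end of the spindle, on its axis, 98 mm above the table
- collar (a joint): travel (m) of the sprung collar on the spindle: 0 at rest, top face 52 mm above the table; grows as pushed down; stop at 0.024. Its spring takes 2 N to start, then 0.5 N per mm; a sleeve's weight does not move it; it rises again when let go. The orange pointer (12 mm below the top face) is in the green band from 0.008 to 0.020 (6 to 12 N), mid band 0.014 (9 N)
- collar_top (a point): centre of the top face of the sprung collar (black, aluminium top face, 32 mm diameter) that carries the sleeve; moves with the collar
- sleeve_a_center (a point): centre of a plain brass sleeve (on its axis, 25 mm from either end; z along the axis): a tube 30 mm outside diameter, 50 mm long, bored through, about 80 g, at first standing on the table. The two are alike outside; one is bored 15 mm and slides over the spindle, the other only 10 mm and cannot; which is which is not told: try it on the spindle or look down the bore
- sleeve_b_center (a point): centre of a plain brass sleeve (on its axis, 25 mm from either end; z along the axis): a tube 30 mm outside diameter, 50 mm long, bored through, about 80 g, at first standing on the table. The two are alike outside; one is bored 15 mm and slides over the spindle, the other only 10 mm and cannot; which is which is not told: try it on the spindle or look down the bore
- reject_tray: red open tray fixed to the table, outside 110 x 100 x 28 mm (x, y, z), walls and floor 4 mm; origin at the centre of its underside
- star_knob: black star knob with a brass-coloured hub, 32 x 31 x 20 mm, loose on the table; origin at the centre of its underside; leave alone
- hex_key: small black L-shaped hex key, 38 x 87 x 7 mm, loose on the table; origin at the centre of its underside; leave alone
- clear_tape: beige roll of tape lying flat, 72 mm diameter, 18 mm high, loose on the table; origin at the centre of its underside; leave alone
Things that resemble listed ones, but are neither listed nor needed, are in the scene too. What is shaped like the part that bears sleeve_a_center but blue or purple is not meant.

How it is judged:
At the end, for the whole second after the job is handed in: The fitting sleeve is on the spindle (within 4 mm, tilt under 0.08 rad), held down by the robot, collar steady between 8 and 20 mm of travel under 4.5 to 13.5 N and not touched by the robot. The undersized sleeve rests released inside the reject tray, centre under 45 mm high (value of joint collar between 0.008 and 0.02 m and velocity of joint collar between -0.005 and 0.005 m/s and contact force between each of the fingers, the arm and collar below 0.5 N and ((horizontal distance between sleeve_a_center and spindle_tip below 0.004 m and angle between sleeve_a_center's own z axis and vertical below 0.08 rad and contact force between sleeve_a and collar between 4.5 and 13.5 N and contact force between any of the fingers, the arm and sleeve_a above 1 N and x of sleeve_b_center in the frame of reject_tray between -0.051 and 0.051 m and y of sleeve_b_center in the frame of reject_tray between -0.046 and 0.046 m and height (world z) of sleeve_b_center below 0.045 m and linear speed of sleeve_b below 0.03 m/s and contact force between each of the fingers, the arm and sleeve_b below 0.1 N) or (horizontal distance between sleeve_b_center and spindle_tip below 0.004 m and angle between sleeve_b_center's own z axis and vertical below 0.08 rad and contact force between sleeve_b and collar between 4.5 and 13.5 N and contact force between any of the fingers, the arm and sleeve_b above 1 N and x of sleeve_a_center in the frame of reject_tray between -0.051 and 0.051 m and y of sleeve_a_center in the frame of reject_tray between -0.046 and 0.046 m and height (world z) of sleeve_a_center below 0.045 m and linear speed of sleeve_a below 0.03 m/s and contact force between each of the fingers, the arm and sleeve_a below 0.1 N))); the arm keeps its last pose, push and grip.
It fails at once if the star knob is shifted by more than 25 mm (distance of star_knob from where it was at the start of the episode above 0.025 m).
It fails at once if the hex key is shifted by more than 25 mm (distance of hex_key from where it was at the start of the episode above 0.025 m).
It fails at once if the tape roll is shifted by more than 25 mm (distance of clear_tape from where it was at the start of the episode above 0.025 m).
It also fails if it takes over 64 s, if anything falls off the work surface, if the arm or the gripper's body presses on something with over 40 N, if the wrist force passes 120 N, or if a joint passes its speed limit or range.

## Robot

A 6-joint arm with a two-finger parallel gripper is mounted at the origin on a cart in front of the work surface, level with it; the furniture and walls round the work are solid. World frame = base frame: x ahead of the robot, y to its left, z up, the work surface at z = 0. Lengths are in m, angles in rad, forces in N, time in s.
With the tool pointing down it reaches from about 0.2 to 0.875 m from the base axis. Payload 3.4 kg.
Tool frame: the origin (TCP) lies midway between the tips of the shut fingers; the grasp point (between the pads) lies 19 mm behind it (env.hold_point_z is the z of the grasp point in the tool frame, in m); z points along the fingers, y is the direction in which the jaws open and shut (so a half turn about z gives the same grasp; the last joint's range is limited). The gripper opens to 94 mm and grips with 3 to 60 N. Pads are 16 mm wide; open, the fingers measure 119 mm over their backs; the gripper's body (75 mm by 177 mm) begins 78 mm behind the grasp point.
Start: joints at [-1.459, 0.276, 1.505, -0, 1.361, -0.121], TCP at [0.133, -0.56, 0.205] pointing down, gripper open.
Joint ranges: [-2.89, 2.89], [-0.75, 2.08], [0.22, 2.7], [-1.18, 4.32], [0.11, 2.71], [-2.7, 2.7]. Speed limits (rad/s): [2.57, 2.57, 3.14, 3.14, 3.14, 3.14].

## Interface

Orientations are given as a unit quaternion [x, y, z, w].
In Python, from workcell import env, cams gives the robot as it stands. The module is installed in compiled form; this text tells all that it offers.
- The arm moves only by the shell command python3 -m jog 'ROWS' [FORCE]. ROWS is JSON, a list of rows, each a list of 7 numbers: the turn, a rotation vector about the tool's x, y, z each as a share of pi/2 rad, from -1 to 1, then the shift along the tool's x, y, z each as a share of 0.2 m, from -1 to 1, then the opening, from -1 (shut) to 1 (fully open). A call has 1 to 10 rows; each row is the pose to reach, as a shift and turn from the pose commanded when the call began, along the tool's axes at that moment; what a row does not reach only later rows make up. A row lasts 1/12 s, in which the tool goes at most 41.7 mm and 7.16 degrees, less where a joint would pass 70% of its speed; a pose out of reach is approached as far as the arm can. A call with a number of a shift or a turn outside -1 to 1 is refused whole. A call with a gripper value outside its range is refused whole. The fingers move at their own pace and stop on an object; FORCE is the grip in N (left out, the last holds). Time passes only in rows, so rows that repeat a pose let the fingers close. It gives the time, the measured TCP pose, the force and the opening at its end, in the units of the state.
- env.get_obs(): the state, without advancing time (a new reading comes with each control period).
- cams.grab_frame(name): name is "scene" or "top" or "wrist"; returns (picture, depth): 480x640x3 uint8, blue, green, red; 480x640 float32, m along the optical axis (not along the pixel's ray), 0 where there is no reading.
- cams.camera_model(name): a dict with "camera_matrix" (3x3 intrinsics, pixels), "R" (3x3) and "t" (3): a world point X has camera coordinates R X + t. Camera axes: x right, y down, z forward; pixel columns grow to the right and rows downward; lengths in m; the calibration is good to about 2 mm. A picture is of the moment at which its call begins: read the wrist's pose just before it. camera_model takes no time and is no camera call; for the wrist camera it gives the pose at the moment of the call.
- env.sign_off(): hands the job in, once; it reports no verdict.
The state is a dict: "t": time; "joint_pos": joint angles; "dq": joint speeds; "joint_torque": joint torques, N m; "tool_pos": TCP position; "orientation": TCP orientation; "ft_force": force on the tool from outside, world axes, zero at the start; "moment": the same for the moment, N m; "opening": finger opening in m.
Only numpy, scipy, OpenCV 4.12 (cv2) and the standard library are available. Lean on these libraries where they do the work, as an engineer would, in place of code of your own. Each camera call takes 0.05 s, during which the arm holds its last target.

## Working session

There is one attempt and no reset: what is moved stays moved. The work goes in short steps, Python scripts to look and compute and a shell command to move; the robot and the scene stay as the last step left them, time stands still between calls to the robot, and variables do not carry over. Pictures are saved under pics/ and viewed, and the job is handed in when it is done.

```bash
mkdir -p pics; cat > h.py <<'E'
import numpy as np, cv2
from workcell import env, cams
def grab(n,fn=None):
    m=cams.camera_model(n); im,d=cams.grab_frame(n)
    if fn: cv2.imwrite('pics/'+fn,im)
    return im,d,m
def ray(m,u,v):
    K=np.array(m['camera_matrix']);R=np.array(m['R']);t=np.array(m['t'])
    d=R.T@np.linalg.solve(K,[u,v,1.]);c=-R.T@t
    return c,d
def onz(m,u,v,z):
    c,d=ray(m,u,v); return c+d*(z-c[2])/d[2]
def dep(m,d,u,v):
    c,r=ray(m,u,v); return c+r*d[int(v),int(u)]
def proj(m,X):
    p=np.array(m['camera_matrix'])@(np.array(m['R'])@np.array(X)+np.array(m['t'])); return p[:2]/p[2]
E
python3 - <<'E'
from h import *
for n in ['scene','top']:
    im,d,m=grab(n,n+'0.png'); np.savez('pics/'+n+'0.npz',im=im,d=d,**m)
    print(n,-np.array(m['R']).T@m['t'],m['camera_matrix'])
o=env.get_obs();print(o,env.hold_point_z)
E
```

```text
scene [0.23617359 0.31445321 0.76957921] [[524.34458957   0.         322.42326013]
 [  0.         524.34458957 243.0884596 ]
 [  0.           0.           1.        ]]
top [ 0.32572625 -0.18850212  1.21279554] [[576.98756978   0.         314.02347861]
 [  0.         576.98756978 242.73704651]
 [  0.           0.           1.        ]]
{'t': 0.1, 'joint_pos': array([-1.45901263e+00,  2.76511947e-01,  1.50591097e+00, -2.41143630e-05,
        1.36068450e+00, -1.20963857e-01]), 'dq': array([-0.0011436 , -0.00090884, -0.00160974, -0.0012227 , -0.00032276,
        0.00233963]), 'joint_torque': array([ 1.98723705e-03, -4.05454981e+01, -2.37779367e+01,  7.02318479e-02,
        2.98485265e-02, -4.36767448e-05]), 'tool_pos': array([ 0.13257932, -0.55903613,  0.20474061]), 'orientation': array([ 9.93235633e-01,  1.16113756e-01, -8.31356601e-06, -7.57424842e-04]), 'ft_force': array([0.04722352, 0.40959011, 0.80551385]), 'moment': array([ 0.0104716 , -0.02949062, -0.05579351]), 'opening': 0.09391901266181368} -0.0188
```

View pics/scene0.png

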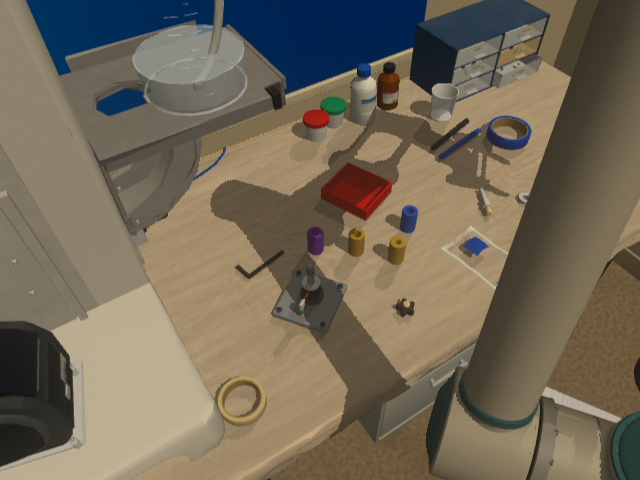

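View pics/top0.png

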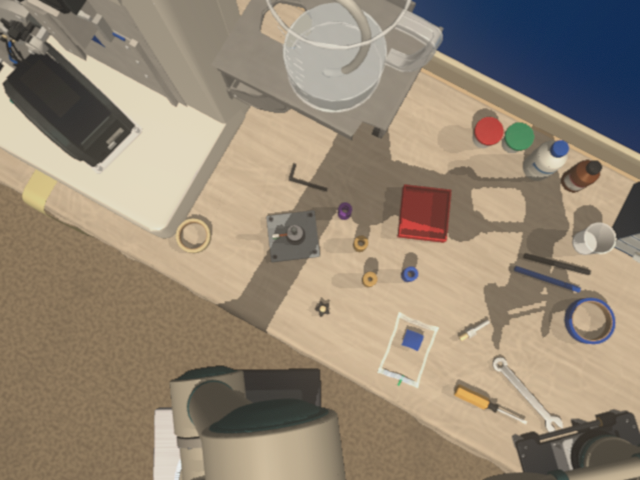

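Scene: the fixture is at about (311,295) in the scene view and (294,235) in the top view. The brass sleeves are at top (361,243) and (370,279). The purple one (345,211) and blue one (410,273) are decoys. I'll enlarge the sleeves and measure.

```bash
python3 - <<'E'
from h import *
z=np.load('pics/top0.npz');im=z['im'];d=z['d']
c=cv2.resize(im[185:325,250:470],None,fx=3.6,fy=3.6,interpolation=cv2.INTER_CUBIC);cv2.imwrite('pics/topcrop.png',c)
m=z
print('R',z['R'])
hsv=cv2.cvtColor(im,cv2.COLOR_BGR2HSV)
for n,(u,v),h in [('s1',(361,243),.05),('s2',(370,279),.05),('tip',(294,233),.098),('tray',(425,214),0.028),('knob',(322,308),0.015),('key',(308,180),0.005),('tape',(193,235),.018),('purple',(345,211),.05),('blue',(410,273),.05)]:
    print(n,onz(m,u,v,h).round(3), np.round(dep(m,d,u,v),3))
# brass blobs
mask=cv2.inRange(hsv,(10,110,90),(28,255,255)); mask[:, :335]=0; mask[:,390:]=0
mask[:225]=0;mask[300:]=0
n,l,st,ce=cv2.connectedComponentsWithStats(mask)
print(st,ce)
E
```

```text
R [[-0.01731318 -0.9997399  -0.01484535]
 [-0.99113796  0.0191162  -0.13145382]
 [ 0.13170341  0.0124379  -0.99121113]]
s1 [ 0.478 -0.269  0.05 ] [ 0.484 -0.273  0.002]
s2 [ 0.404 -0.285  0.05 ] [ 0.408 -0.29  -0.001]
tip [ 0.494 -0.136  0.098] [ 0.497 -0.135  0.075]
tray [ 0.539 -0.405  0.028] [ 0.543 -0.41   0.005]
knob [ 0.349 -0.188  0.015] [ 0.349 -0.188  0.023]
key [ 0.622 -0.163  0.005] [ 0.623 -0.163 -0.   ]
tape [0.506 0.08  0.018] [ 0.509  0.085 -0.005]
purple [ 0.545 -0.238  0.05 ] [ 0.553 -0.24   0.006]
blue [ 0.415 -0.366  0.05 ] [ 0.419 -0.374 -0.001]
[[     0      0    640    480 306900]
 [   354    236     14     15    139]
 [   363    272     14     15    161]] [[319.45536983 239.47767351]
 [360.29496403 243.20863309]
 [369.35403727 278.85714286]]
```

View pics/topcrop.png

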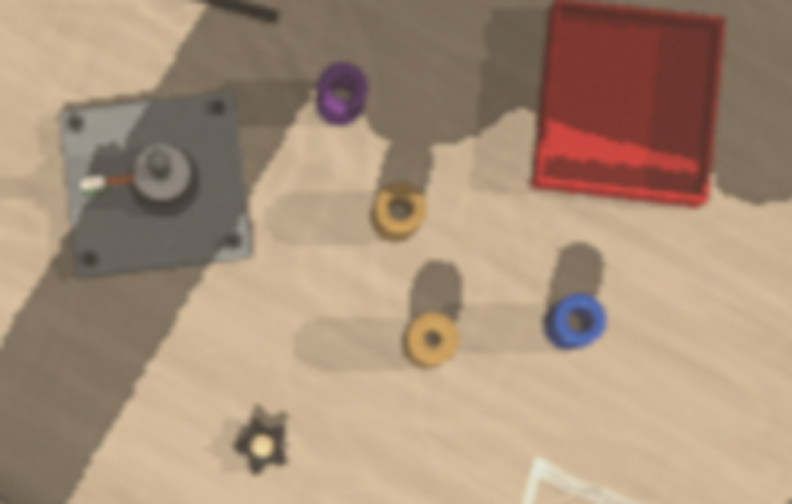

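```bash
python3 -m jog '[[0,0,0.148,0.91,-0.51,-0.225,0.3],[0,0,0.148,0.91,-0.51,-0.225,0.3],[0,0,0.148,0.91,-0.51,-0.225,0.3],[0,0,0.148,0.91,-0.51,-0.225,0.3],[0,0,0.148,0.91,-0.51,-0.225,0.3],[0,0,0.148,0.91,-0.51,-0.225,0.3],[0,0,0.148,0.91,-0.51,-0.225,0.3]]'; python3 - <<'E'
from h import *
im,d,m=grab('wrist','w1.png')
print(env.get_obs()['tool_pos'],-np.array(m['R']).T@m['t'],m['R'])
E
```

```text
t: 0.68
tool_pos: [0.2878, -0.4168, 0.2511]
orientation: [1.0, 0.002, 0.0, 0.0]
ft_force: [-0.0, -0.1, -0.4]
opening: 0.0611
[ 0.28651243 -0.41792162  0.25049591] [ 0.36895787 -0.41772393  0.43029791] [[ 0.00421759 -0.99998975  0.0016444 ]
 [-0.96112562 -0.00359967  0.276088  ]
 [-0.27607926 -0.0027449  -0.96113095]]
```

View pics/w1.png

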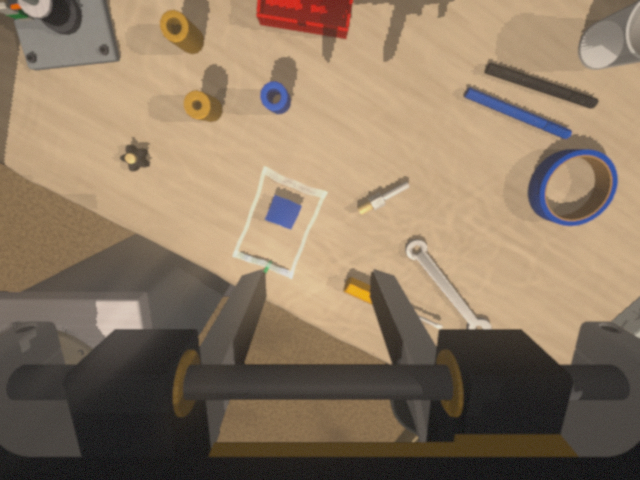

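```bash
python3 -m jog '[[0,0,0,0.37,-0.83,0,0.3],[0,0,0,0.37,-0.83,0,0.3],[0,0,0,0.37,-0.83,0,0.3],[0,0,0,0.37,-0.83,0,0.3],[0,0,0,0.37,-0.83,0,0.3],[0,0,0,0.37,-0.83,0,0.3],[0,0,0,0.37,-0.83,0,0.3],[0,0,0,0.37,-0.83,0,0.3]]'; python3 - <<'E'
from h import *
im,d,m=grab('wrist','w2.png'); np.savez('pics/w2.npz',im=im,d=d,**m)
print(env.get_obs()['tool_pos'],-np.array(m['R']).T@m['t'])
E
```

```text
t: 1.4
tool_pos: [0.3595, -0.2541, 0.2501]
orientation: [1.0, -0.001, -0.001, 0.0]
ft_force: [0.4, 0.6, -1.6]
opening: 0.0611
[ 0.35950337 -0.25413552  0.25006659] [ 0.4409627  -0.25552242  0.42912049]
```

View pics/w2.png

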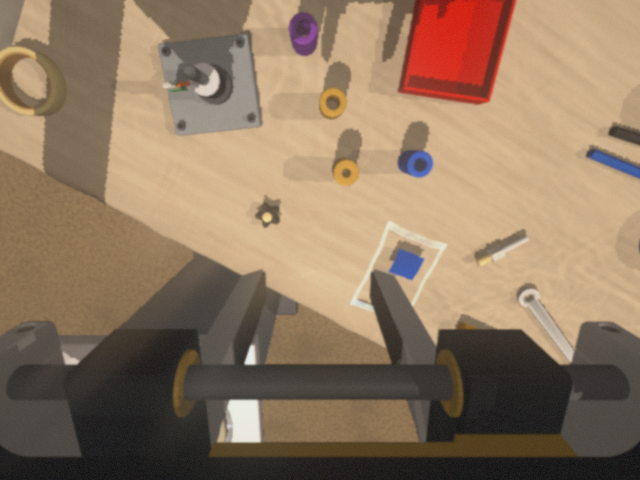

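```bash
python3 - <<'E'
from h import *
m=np.load('pics/w2.npz');im=m['im'];d=m['d']
cv2.imwrite('pics/w2c.png',cv2.resize(im[20:200,150:450],None,fx=2.6,fy=2.6,interpolation=cv2.INTER_CUBIC))
f=8
for n,(u,v) in [('s1',(333,103)),('s2',(346,172))]:
    x0,y0=u-24,v-24
    cr=cv2.resize(im[y0:y0+48,x0:x0+48],None,fx=f,fy=f,interpolation=cv2.INTER_CUBIC)
    h=cv2.cvtColor(cr,cv2.COLOR_BGR2HSV)
    k=((h[...,0]>9)&(h[...,0]<30)&(h[...,1]>120)&(h[...,2]>140)).astype(np.uint8)
    cs,hi=cv2.findContours(k,cv2.RETR_CCOMP,cv2.CHAIN_APPROX_NONE)
    for c,q in zip(cs,hi[0]):
        if len(c)>40:
            e=cv2.fitEllipse(c); cu,cv_=e[0][0]/f+x0-.5+.5/f,e[0][1]/f+y0-.5+.5/f
            P=onz(m,cu,cv_,.05); print(n,q[3]>=0,np.round([cu,cv_],1),np.round(np.array(e[1])/f,1),P.round(4),np.round(np.array(e[1])/f*(0.379/524),4))
E
python3 -c "
import numpy as np;print(np.load('pics/w2.npz')['camera_matrix'])"
```

```text
s1 False [332.2 102.5] [26.9 31.5] [ 0.4801 -0.2717  0.05  ] [0.0194 0.0228]
s1 True [332.6 102.3] [13.1 13.7] [ 0.4802 -0.2721  0.05  ] [0.0095 0.0099]
s2 False [345.7 172. ] [25.6 26.5] [ 0.4069 -0.2877  0.05  ] [0.0185 0.0192]
s2 True [345.9 172.6] [7.6 8.2] [ 0.4063 -0.2879  0.05  ] [0.0055 0.0059]
[[331.20944133   0.         317.64341948]
 [  0.         331.20944133 236.44899906]
 [  0.           0.           1.        ]]
```

View pics/w2c.png

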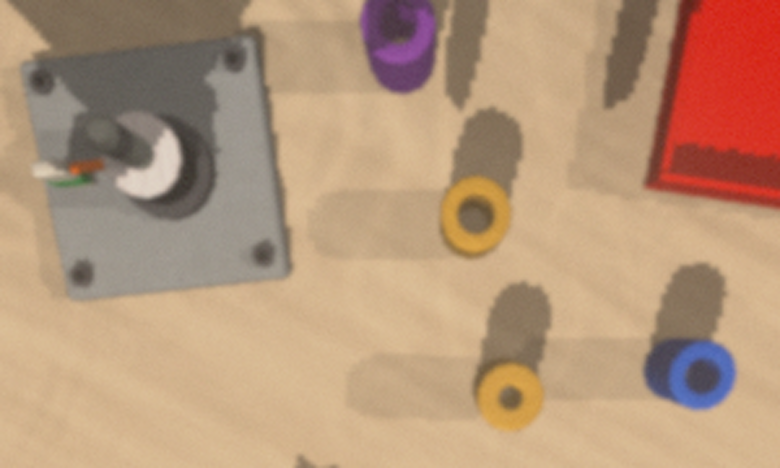

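The bore measured by the wrist camera is 15 mm for the sleeve at w2 (333,103) and about 9–10 mm for the one at (346,172). The latter, at world (0.406,-0.288), is the undersized one, and the crop confirms it, so it goes to the tray first.

```bash
python3 -m jog '[[0,0,0,0.23,0.17,0,0.3],[0,0,0,0.23,0.17,0,0.3],[0,0,0,0.23,0.17,0.85,0.3],[0,0,0,0.23,0.17,0.85,0.3],[0,0,0,0.23,0.17,0.85,0.3],[0,0,0,0.23,0.17,0.85,0.3],[0,0,0,0.23,0.17,0.85,0.3],[0,0,0,0.23,0.17,0.85,0.3],[0,0,0,0.23,0.17,0.85,0.3]]' 25; python3 - <<'E'
from h import *
im,d,m=grab('wrist','w3.png')
E
```

```text
t: 2.2
tool_pos: [0.4069, -0.2883, 0.0818]
orientation: [1.0, -0.001, 0.001, 0.001]
ft_force: [-0.2, 0.3, 0.4]
opening: 0.061
```

View pics/w3.png

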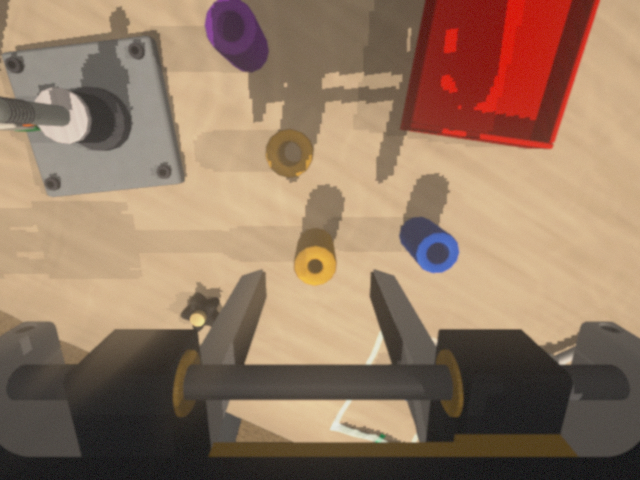

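The sleeve is centred between the fingers at (315,266), so I'll descend and grip.

```bash
python3 -m jog '[[0,0,0,0,0,0.17,0.3],[0,0,0,0,0,0.325,0.3],[0,0,0,0,0,0.325,0.3],[0,0,0,0,0,0.325,-0.6],[0,0,0,0,0,0.325,-0.8],[0,0,0,0,0,0.325,-0.8],[0,0,0,0,0,0.325,-0.8],[0,0,0,0,0,0.325,-0.8],[0,0,0,0,0,0.325,-0.8]]' 25; python3 - <<'E'
from h import *
m=np.load('pics/w2.npz')
hsv=cv2.cvtColor(m['im'],cv2.COLOR_BGR2HSV)
for p in [(415,0),(514,0),(490,104),(400,92)]: print(p,onz(m,*p,.028).round(3))
z=np.load('pics/top0.npz')
for p in [(404,186),(451,189),(446,241),(399,237)]: print(p,onz(z,*p,.028).round(3))
E
```

```text
t: 3.0
tool_pos: [0.407, -0.2869, 0.0169]
orientation: [1.0, 0.0, 0.001, 0.001]
ft_force: [0.2, 1.3, 7.0]
opening: 0.0299
(415, 0) [ 0.582 -0.358  0.028]
(514, 0) [ 0.582 -0.462  0.028]
(490, 104) [ 0.48  -0.451  0.028]
(400, 92) [ 0.493 -0.348  0.028]
(404, 186) [ 0.599 -0.364  0.028]
(451, 189) [ 0.591 -0.462  0.028]
(446, 241) [ 0.482 -0.446  0.028]
(399, 237) [ 0.492 -0.35   0.028]
```

```bash
python3 -m jog '[[0,0,0,0,0,-0.2,-0.8],[0,0,0,0,0,-0.4,-0.8],[0,0,0,0,0,-0.45,-0.8],[0,0,0,0.2,0.18,-0.45,-0.8],[0,0,0,0.4,0.35,-0.45,-0.8],[0,0,0,0.6,0.53,-0.45,-0.8],[0,0,0,0.67,0.59,-0.45,-0.8],[0,0,0,0.67,0.59,-0.45,-0.8],[0,0,0,0.67,0.59,-0.45,-0.8],[0,0,0,0.67,0.59,-0.45,-0.8]]'; python3 - <<'E'
from h import *
im,d,m=grab('wrist','w4.png');im,d,m=grab('top','t4.png')
print(env.get_obs()['opening'])
E
```

```text
t: 3.83
tool_pos: [0.5396, -0.4037, 0.1041]
orientation: [1.0, 0.0, -0.001, -0.001]
ft_force: [-0.3, 1.5, -0.9]
opening: 0.0305
0.03037969402118362
```

View pics/w4.png

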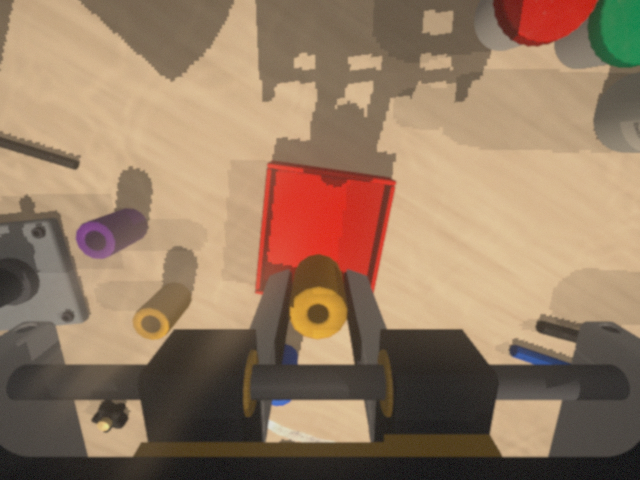

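The sleeve is held over the tray, with the tray walls visible on both sides. I'll lower it and release.

```bash
python3 -m jog '[[0,0,0,0,0,0.2,-0.8],[0,0,0,0,0,0.33,-0.8],[0,0,0,0,0,0.4,-0.8],[0,0,0,0,0,0.4,-0.8],[0,0,0,0,0,0.4,-0.8],[0,0,0,0,0,0.4,0],[0,0,0,0,0,0.4,0],[0,0,0,0,0,0.4,0],[0,0,0,0,0,0.4,0]]'; python3 -m jog '[[0,0,0,0,0,-0.15,0],[0,0,0,0,0,-0.35,0.2],[0,0,0,0,0,-0.5,0.3],[0,0,0,0,0,-0.65,0.3],[0,0,0,0,0,-0.65,0.3],[0,0,0,0,0,-0.65,0.3]]'; python3 - <<'E'
from h import *
im,d,m=grab('wrist','w5.png'); np.savez('pics/w5.npz',im=im,d=d,**m)
E
```

```text
t: 4.68
tool_pos: [0.5407, -0.4047, 0.0269]
orientation: [1.0, 0.0, 0.001, 0.001]
ft_force: [-0.3, 0.4, 0.3]
opening: 0.0466
t: 5.18
tool_pos: [0.5413, -0.4052, 0.1585]
orientation: [1.0, 0.0, 0.002, 0.002]
ft_force: [0.4, -0.1, -0.7]
opening: 0.0608
```

View pics/w5.png

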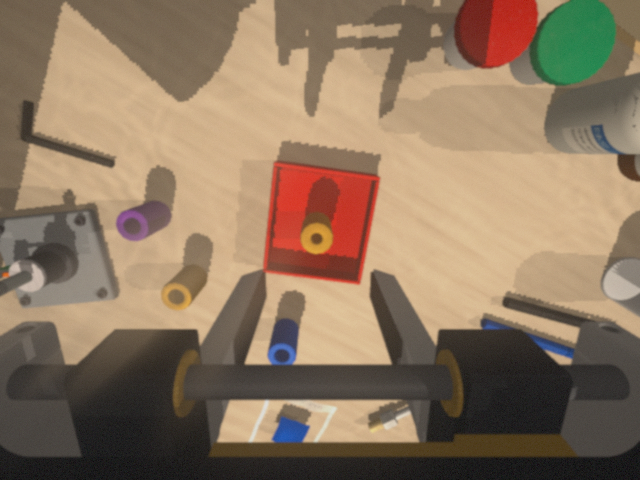

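The undersized sleeve stands in the tray at (317,238). Next, the fitting one.

```bash
python3 -m jog '[[0,0,0,-0.15,-0.33,0,0.3],[0,0,0,-0.305,-0.665,0,0.3],[0,0,0,-0.305,-0.665,0,0.3],[0,0,0,-0.305,-0.665,0,0.3],[0,0,0,-0.305,-0.665,0.2,0.3],[0,0,0,-0.305,-0.665,0.38,0.3],[0,0,0,-0.305,-0.665,0.38,0.3],[0,0,0,-0.305,-0.665,0.38,0.3]]'; python3 - <<'E'
from h import *
im,d,m=grab('wrist','w6.png'); np.savez('pics/w6.npz',im=im,d=d,**m)
f=8;u,v=318,266;x0,y0=u-30,v-30
cr=cv2.resize(im[y0:y0+60,x0:x0+60],None,fx=f,fy=f,interpolation=cv2.INTER_CUBIC)
h=cv2.cvtColor(cr,cv2.COLOR_BGR2HSV)
k=((h[...,0]>9)&(h[...,0]<30)&(h[...,1]>120)&(h[...,2]>100)).astype(np.uint8)
cs,hi=cv2.findContours(k,cv2.RETR_CCOMP,cv2.CHAIN_APPROX_NONE)
for c,q in zip(cs,hi[0]):
    if len(c)>40:
        e=cv2.fitEllipse(c);a=e[0][0]/f+x0-.44;b=e[0][1]/f+y0-.44
        print(q[3]>=0,a,b,e[1],onz(m,a,b,.05))
E
```

```text
t: 5.9
tool_pos: [0.477, -0.2696, 0.077]
orientation: [1.0, 0.0, -0.003, -0.002]
ft_force: [0.2, -1.0, -0.0]
opening: 0.061
False 316.21486335754395 237.18591528892517 (16.14044952392578, 17.29308319091797) [ 0.4983107  -0.27015718  0.05      ]
False 319.98376708984375 259.11037689208985 (332.0479431152344, 387.14141845703125) [ 0.48320489 -0.27262873  0.05      ]
True 311.3328672027588 261.5123181915283 (19.999216079711914, 31.72698211669922) [ 0.48150542 -0.26690397  0.05      ]
True 317.85340171813965 257.8544869995117 (9.808334350585938, 22.795156478881836) [ 0.48408471 -0.27122115  0.05      ]
True 312.75213485717774 256.93316703796387 (10.63843822479248, 15.82340145111084) [ 0.48472591 -0.26785723  0.05      ]
```

View pics/w6.png

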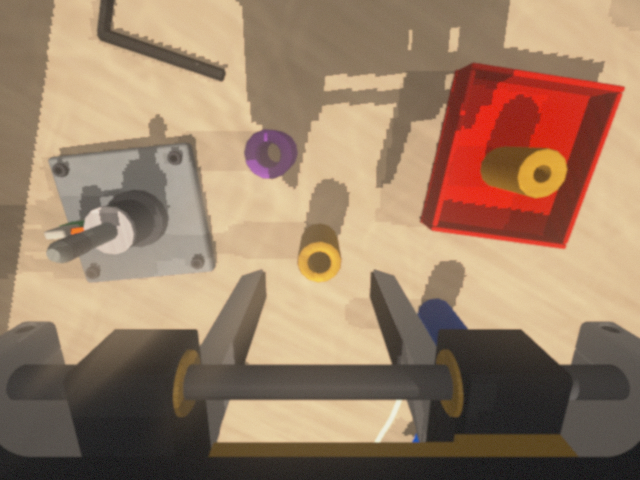

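```bash
python3 -m jog '[[0,0,0,0.005,0,0.15,0.3],[0,0,0,0.005,0,0.305,0.3],[0,0,0,0.005,0,0.305,0.3],[0,0,0,0.005,0,0.305,-0.6],[0,0,0,0.005,0,0.305,-0.8],[0,0,0,0.005,0,0.305,-0.8],[0,0,0,0.005,0,0.305,-0.8],[0,0,0,0.005,0,0.305,-0.8],[0,0,0,0.005,0,0.305,-0.8]]' 40; python3 -m jog '[[0,0,0,0,0,-0.2,-0.8],[0,0,0,0,0,-0.4,-0.8],[0,0,0,0,0,-0.6,-0.8],[0,0,0,0,0,-0.65,-0.8],[0,0,0,0,0,-0.65,-0.8],[0,0,0,0,0,-0.65,-0.8],[0,0,0,0,0,-0.65,-0.8]]'; python3 - <<'E'
from h import *
im,d,m=grab('wrist','w7.png'); np.savez('pics/w7.npz',im=im,d=d,**m)
im,d,m=grab('scene','s7.png'); np.savez('pics/s7.npz',im=im,d=d,**m)
im,d,m=grab('top','t7.png'); np.savez('pics/t7.npz',im=im,d=d,**m)
o=env.get_obs();print(o['tool_pos'],o['opening'],o['ft_force'])
E
```

```text
t: 6.7
tool_pos: [0.4809, -0.2717, 0.0199]
orientation: [1.0, 0.0, 0.001, 0.001]
ft_force: [-1.0, 0.4, 5.6]
opening: 0.0295
t: 7.28
tool_pos: [0.4787, -0.2702, 0.1464]
orientation: [1.0, 0.0, -0.002, -0.001]
ft_force: [-0.7, -0.5, -1.0]
opening: 0.0293
[ 0.47900209 -0.27041974  0.14625845] 0.029208078808202597 [ 0.08033638  0.29661982 -0.44921083]
```

View pics/w7.png

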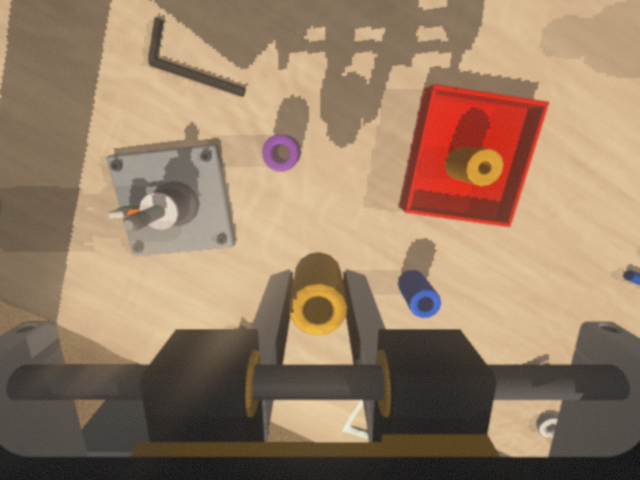

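View pics/s7.png

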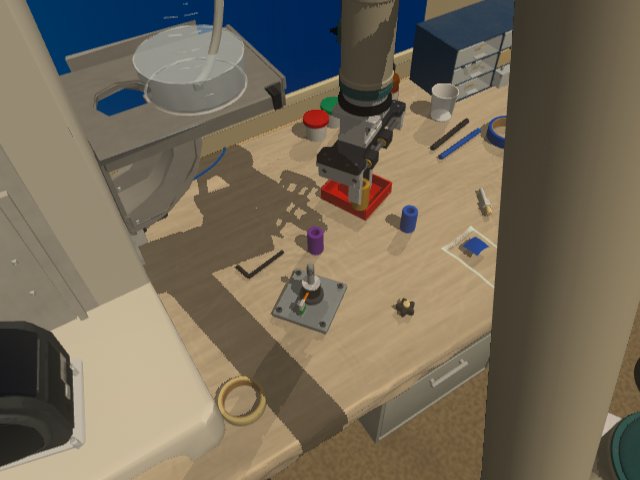

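```bash
python3 - <<'E'
from h import *
tiles=[]
for n,(x,y) in [('scene0',(285,255)),('top0',(265,207)),('w2',(160,45)),('w7',(105,165)),('w6',(40,190)),('w5',(0,225))]:
    im=np.load(f'pics/{n}.npz')['im']; tiles.append(cv2.resize(im[y:y+60,x:x+60] if x+60<640 else im,(266,266),interpolation=cv2.INTER_CUBIC))
cv2.imwrite('pics/tips.png',np.vstack([np.hstack(tiles[:3]),np.hstack(tiles[3:])]))
m=np.load('pics/w7.npz');im=m['im']
f=8;x0,y0=283,275
cr=cv2.resize(im[y0:y0+70,x0:x0+70],None,fx=f,fy=f,interpolation=cv2.INTER_CUBIC)
cv2.imwrite('pics/bore7.png',cr)
h=cv2.cvtColor(cr,cv2.COLOR_BGR2HSV)
k=(h[...,2]<110).astype(np.uint8);k[:180]=0;k[400:]=0
cs,_=cv2.findContours(k,cv2.RETR_EXTERNAL,cv2.CHAIN_APPROX_NONE)
for c in cs:
    if len(c)>100:
        e=cv2.fitEllipse(c);a=e[0][0]/f+x0-.44;b=e[0][1]/f+y0-.44
        print(a,b,np.array(e[1])/f,onz(m,a,b,.1764))
E
```

```text
317.58520751953125 309.94075256347656 [25.08754921 28.05647087] [ 0.4788785  -0.27181083  0.1764    ]
349.15082794189453 308.0616746520996 [ 7.31027985 37.47193909] [ 0.47993746 -0.28758356  0.1764    ]
286.2835825061798 308.19801193237305 [ 7.9943862  35.53419495] [ 0.47983565 -0.25616274  0.1764    ]
```

View pics/tips.png

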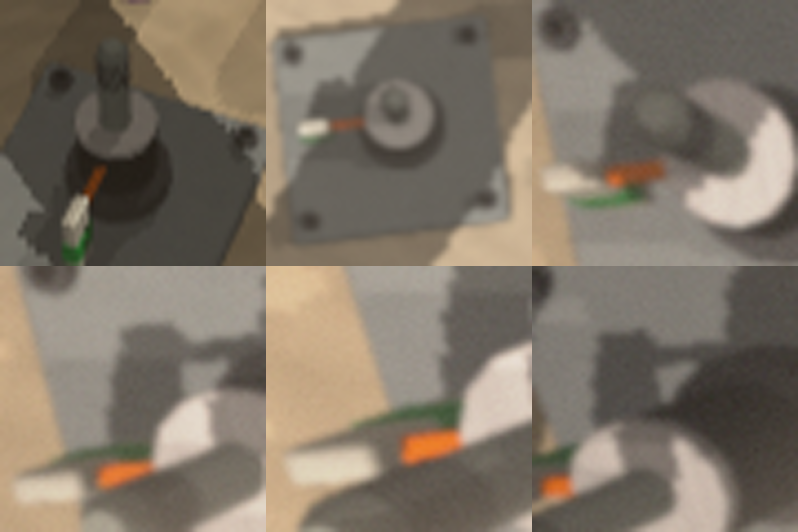

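View pics/bore7.png

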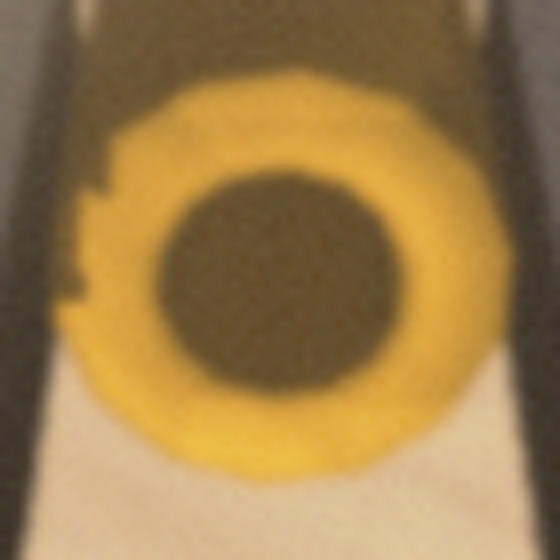

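```bash
python3 - <<'E'
from h import *
A=[]
for n,p in [('scene0',(309.8,264.3)),('top0',(293.8,229.9)),('w2',(189.3,70)),('w7',(127,220))]:
    m=np.load(f'pics/{n}.npz'); print(n,onz(m,*p,.098).round(4))
    # collar top z .052
for n,(x,y) in [('w2',(160,45)),('top0',(265,207)),('w5',(0,225)),('w7',(105,165))]:
    pass
tl=[]
for n,(u,v),r in [('w2',(200,72),30),('w7',(140,215),36),('top0',(294,232),22)]:
    im=np.load(f'pics/{n}.npz')['im']
    tl.append(cv2.resize(im[v-r:v+r,u-r:u+r],(264,264),interpolation=cv2.INTER_CUBIC))
g=np.hstack(tl); g=cv2.convertScaleAbs(g,alpha=1.7,beta=-20); cv2.imwrite('pics/g.png',g)
E
```

```text
scene0 [ 0.5034 -0.1365  0.098 ]
top0 [ 0.4999 -0.1354  0.098 ]
w2 [ 0.5028 -0.1396  0.098 ]
w7 [ 0.5064 -0.1372  0.098 ]
```

View pics/g.png

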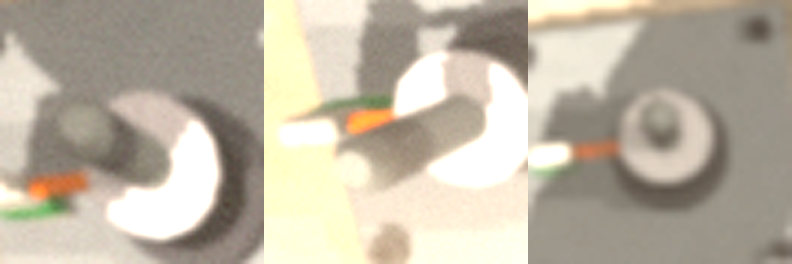

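```bash
python3 -m jog '[[0,0,0,-0.05,-0.2,0.03,-0.8],[0,0,0,-0.085,-0.4,0.03,-0.8],[0,0,0,-0.085,-0.6,0.03,-0.8],[0,0,0,-0.085,-0.665,0.03,-0.8],[0,0,0,-0.085,-0.665,0.03,-0.8],[0,0,0,-0.085,-0.665,0.03,-0.8],[0,0,0,-0.085,-0.665,0.03,-0.8],[0,0,0,-0.085,-0.665,0.03,-0.8]]'; python3 - <<'E'
from h import *
im,d,m=grab('wrist','w8.png'); np.savez('pics/w8.npz',im=im,d=d,**m)
o=env.get_obs();print(o['tool_pos'],o['orientation'],o['ft_force'])
cv2.imwrite('pics/w8c.png',cv2.resize(im[150:350,220:420],(800,800))[:600])
im,d,m=grab('top','t8.png')
E
```

```text
t: 8.1
tool_pos: [0.4636, -0.1396, 0.1422]
orientation: [1.0, -0.0, -0.0, 0.0]
ft_force: [0.8, -0.0, -1.4]
opening: 0.0295
[ 0.46345723 -0.13960761  0.14221184] [ 9.99999798e-01 -5.80905486e-04 -7.46529945e-05  2.46323354e-04] [ 0.0237265  -0.17091514 -0.55112979]
```

View pics/w8.png

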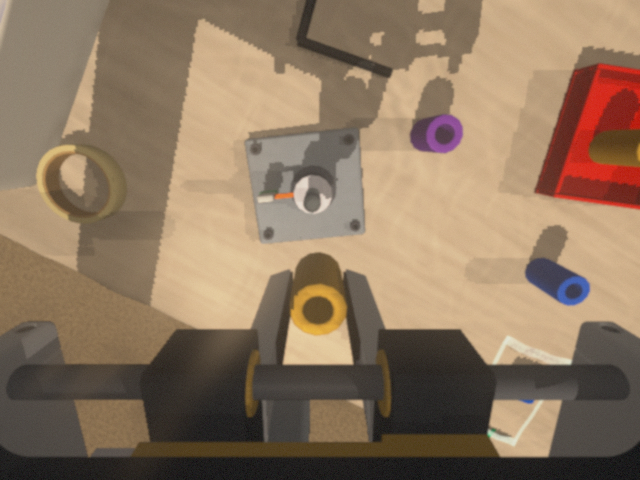

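View pics/w8c.png

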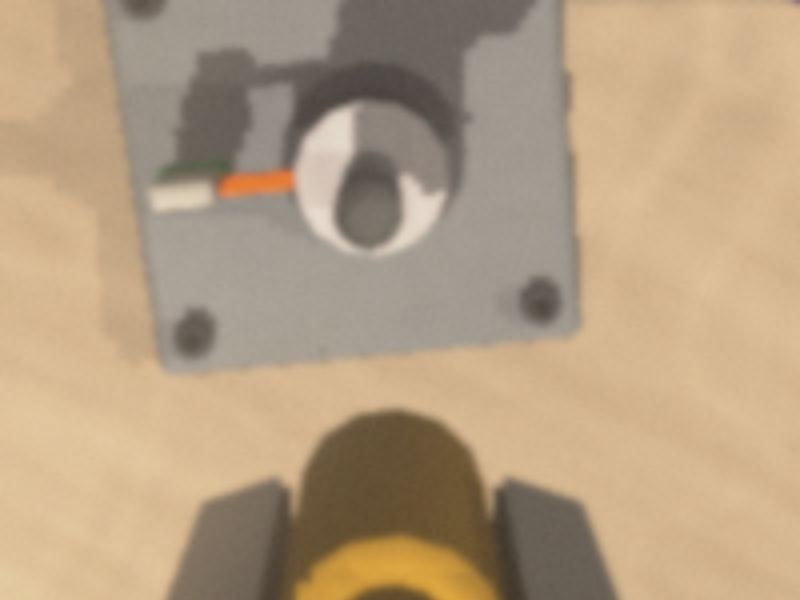

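```bash
python3 - <<'E'
from h import *
m=np.load('pics/w8.npz');im=m['im']
f=8;x0,y0=283,275
h=cv2.cvtColor(cv2.resize(im[y0:y0+70,x0:x0+70],None,fx=f,fy=f,interpolation=cv2.INTER_CUBIC),cv2.COLOR_BGR2HSV)
k=(h[...,2]<110).astype(np.uint8);k[:150]=0;k[420:]=0
cs,_=cv2.findContours(k,cv2.RETR_EXTERNAL,cv2.CHAIN_APPROX_NONE)
for c in cs:
    if len(c)>100:
        e=cv2.fitEllipse(c);a=e[0][0]/f+x0-.44;b=e[0][1]/f+y0-.44
        print(a,b,np.array(e[1])/f,onz(m,a,b,.1422+.0301))
for p in [(311.6,203.3),(311.6,205)]: print('tip',onz(m,*p,.098))
# collar top white/grey disc: crop circle approx (372,178)
print('collar',onz(m,220+372/4-.4,150+177/4-.4,.052))
E
```

```text
317.5751062011719 309.89454513549805 [25.46423721 28.61150169] [ 0.46367802 -0.14114375  0.1723    ]
348.49482208251953 305.18446212768555 [ 9.00836086 43.78625107] [ 0.46625635 -0.15655026  0.1723    ]
286.85567527770996 305.02008110046387 [ 9.10204315 44.09400177] [ 0.46640628 -0.12585039  0.1723    ]
tip [ 0.50404771 -0.13720755  0.098     ]
tip [ 0.50287314 -0.13720021  0.098     ]
collar [ 0.50344272 -0.13727727  0.052     ]
```

```bash
python3 -m jog '[[0,0,0,0.1,-0.02,0,-0.8],[0,0,0,0.199,-0.02,0,-0.8],[0,0,0,0.199,-0.02,0,-0.8],[0,0,0,0.199,-0.02,0,-0.8],[0,0,0,0.199,-0.02,0.09,-0.8],[0,0,0,0.199,-0.02,0.09,-0.8],[0,0,0,0.199,-0.02,0.09,-0.8],[0,0,0,0.199,-0.02,0.09,-0.8]]'; python3 - <<'E'
from h import *
o=env.get_obs();print(o['tool_pos'],o['orientation'],o['ft_force'])
im,d,m=grab('scene'); np.savez('pics/s9.npz',im=im,d=d,**m)
t,d,mt=grab('top'); np.savez('pics/t9.npz',im=t,d=d,**mt)
w,d,mw=grab('wrist','w9.png')
a=cv2.resize(im[220:320,260:360],(400,400),interpolation=cv2.INTER_CUBIC)
b=cv2.resize(w[170:330,240:400],(400,400),interpolation=cv2.INTER_CUBIC)
cv2.imwrite('pics/c9.png',np.hstack([a,b]))
E
```

```text
t: 8.87
tool_pos: [0.5023, -0.1344, 0.1248]
orientation: [1.0, -0.0, -0.0, 0.0]
ft_force: [-0.2, 0.4, -0.7]
opening: 0.029
[ 0.50231073 -0.13442851  0.12475776] [ 9.99999970e-01 -7.92643437e-05 -2.30545436e-04  2.27591718e-05] [-0.242113    0.36489163 -0.71929006]
```

View pics/c9.png

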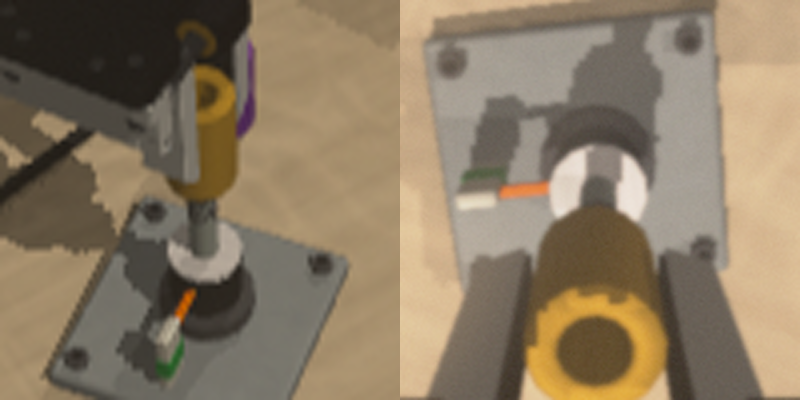

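```bash
python3 -m jog '[[0,0,0,0.003,0.003,0.03,-0.8],[0,0,0,0.003,0.003,0.05,-0.8],[0,0,0,0.003,0.003,0.06,-0.8],[0,0,0,0.003,0.003,0.06,-0.8],[0,0,0,0.003,0.003,0.06,-0.8]]'; python3 - <<'E'
from h import *
o=env.get_obs();print(o['tool_pos'],o['ft_force'],o['moment'],o['opening'])
E
```

```text
t: 9.43
tool_pos: [0.5033, -0.1347, 0.1122]
orientation: [1.0, 0.0, -0.0, -0.0]
ft_force: [0.3, -1.0, -0.1]
opening: 0.0291
[ 0.50333985 -0.13471235  0.1121607 ] [ 0.27290911 -0.98259267 -0.1490711 ] [-0.042533   -0.0062542   0.00648518] 0.029117642077559958
```

```bash
python3 -m jog '[[0,0,0,0,0.002,0.04,-0.8],[0,0,0,0,0.002,0.08,-0.8],[0,0,0,0,0.002,0.12,-0.8],[0,0,0,0,0.002,0.15,-0.8],[0,0,0,0,0.002,0.15,-0.8],[0,0,0,0,0.002,0.15,-0.8]]'; python3 - <<'E'
from h import *
o=env.get_obs();print(o['tool_pos'],o['ft_force'],o['moment'],o['opening'])
im,d,m=grab('scene')
w,d,mw=grab('wrist')
a=cv2.resize(im[220:320,260:360],(400,400),interpolation=cv2.INTER_CUBIC)
b=cv2.resize(w[170:330,240:400],(400,400),interpolation=cv2.INTER_CUBIC)
cv2.imwrite('pics/c10.png',np.hstack([a,b]))
E
```

```text
t: 9.93
tool_pos: [0.5031, -0.1351, 0.0817]
orientation: [1.0, 0.0, -0.001, -0.0]
ft_force: [0.3, 0.1, -0.5]
opening: 0.0292
[ 0.50311484 -0.13506763  0.08172448] [ 0.33088449  0.13689719 -0.52439533] [ 0.03010003 -0.03977745 -0.10057043] 0.029195364849474357
```

View pics/c10.png

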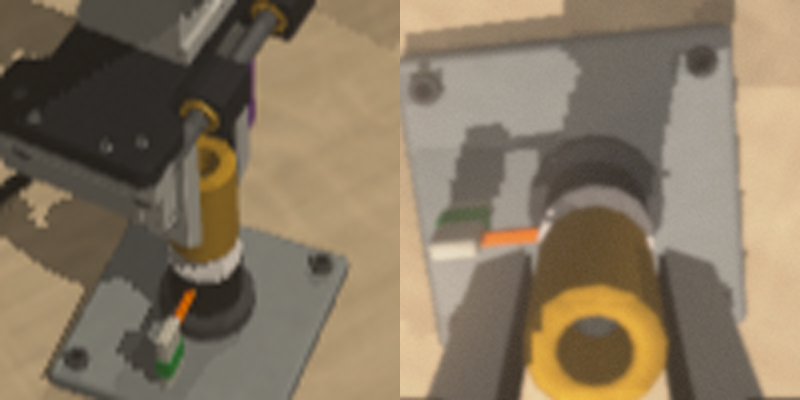

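The sleeve is over the spindle, whose tip shows in the bore at about (597,325). Now I'll push down.

```bash
python3 -m jog '[[0,0,0,0,0,0.03,-0.8],[0,0,0,0,0,0.06,-0.8],[0,0,0,0,0,0.09,-0.8],[0,0,0,0,0,0.115,-0.8],[0,0,0,0,0,0.115,-0.8],[0,0,0,0,0,0.115,-0.8],[0,0,0,0,0,0.115,-0.8]]' 50; python3 - <<'E'
from h import *
for i in range(3):
    w,d,mw=grab('wrist'); o=env.get_obs();print(o['tool_pos'],o['ft_force'],o['moment'],o['opening'])
im,d,m=grab('scene')
a=cv2.resize(im[230:310,270:350],(400,400),interpolation=cv2.INTER_CUBIC)
b=cv2.resize(w[170:330,240:400],(400,400),interpolation=cv2.INTER_CUBIC)
cv2.imwrite('pics/c11.png',np.hstack([a,b]))
E
```

```text
t: 10.62
tool_pos: [0.5043, -0.1355, 0.06]
orientation: [1.0, 0.0, 0.001, 0.0]
ft_force: [-0.5, 0.7, 6.5]
opening: 0.0291
[ 0.5042475  -0.1355209   0.06004065] [-0.27254376 -0.4711439   6.50657216] [ 0.02260214  0.05172212 -0.00398979] 0.02906510200374976
[ 0.50424156 -0.13551127  0.0600753 ] [-0.10898902  0.17879079  6.21576352] [0.09231918 0.05524243 0.02254297] 0.029364094438152376
[ 0.50422612 -0.13553766  0.06007856] [-0.58938235 -0.24581133  6.14866107] [0.11575604 0.0304078  0.02581537] 0.02915876931994862
```

View pics/c11.png

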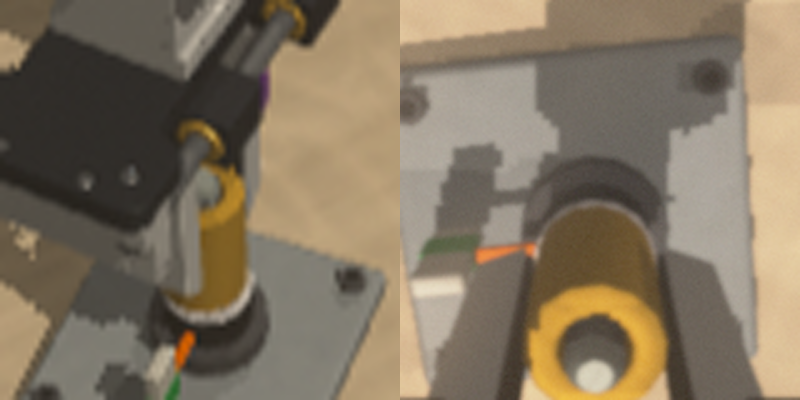

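```bash
python3 -m jog '[[0,0,0,0,0,0.008,-0.8],[0,0,0,0,0,0.017,-0.8],[0,0,0,0,0,0.017,-0.8],[0,0,0,0,0,0.017,-0.8],[0,0,0,0,0,0.017,-0.8],[0,0,0,0,0,0.017,-0.8],[0,0,0,0,0,0.017,-0.8],[0,0,0,0,0,0.017,-0.8]]'; python3 - <<'E'
from h import *
for i in range(4):
    im,d,m=grab(['top','wrist','top','scene'][i],f'f12_{i}.png'); o=env.get_obs();print(o['tool_pos'],o['ft_force'],o['opening'])
    if i==1: w=im
    if i==2: t=im
a=cv2.resize(im[265:315,280:330],(400,400),interpolation=cv2.INTER_CUBIC)
b=cv2.resize(w[170:330,200:360],(400,400),interpolation=cv2.INTER_CUBIC)
cv2.imwrite('pics/c12.png',np.hstack([a,b]))
cv2.imwrite('pics/t12.png',t)
E
```

```text
t: 11.48
tool_pos: [0.5043, -0.1355, 0.057]
orientation: [1.0, 0.0, 0.001, 0.0]
ft_force: [-0.8, 0.5, 8.3]
opening: 0.0288
[ 0.50426409 -0.13551596  0.05695553] [-1.16685714  0.24047152  8.59110638] 0.028687850338226413
[ 0.50426162 -0.13552525  0.05693849] [-0.42585708  0.54967673  8.74497892] 0.02909229795298237
[ 0.5042739  -0.13550141  0.05696146] [-0.26796543  0.83148666  7.98437896] 0.028914925304309964
[ 0.50428924 -0.13554078  0.05696956] [-0.55457676  0.29288567  7.72196029] 0.028585129578957393
```

View pics/c12.png

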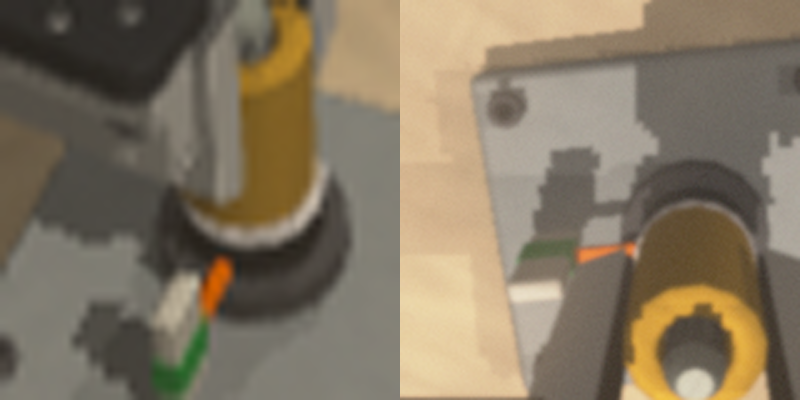

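View pics/t12.png

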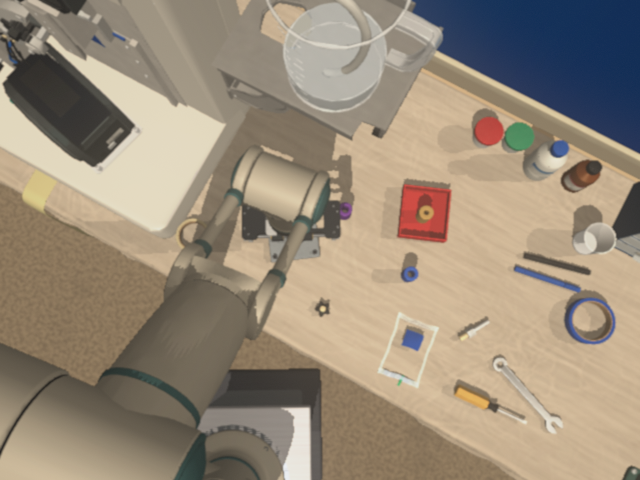

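```bash
python3 - <<'E'
from h import *
o=env.get_obs();print(o['t'],o['tool_pos'],o['ft_force'],o['dq'].round(4))
print(env.sign_off())
E
```

```text
11.6833 [ 0.50428924 -0.13554078  0.05696956] [-0.55457676  0.29288567  7.72196029] [ 0.0005  0.0015 -0.0009  0.0003  0.0001 -0.0012]
the job is handed in; nothing more can be done
None
```

I handed the job in at about 11.7 s with the fitting sleeve held down on the sprung collar. The undersized sleeve stands released in the red reject tray. `sign_off` gives no verdict.

- **Which sleeve:** I told them apart by the bore in the wrist camera, about 15 mm against 9–10 mm, so I did not try the small one on the spindle. The other slid over the spindle freely, which confirms the choice.
- **Push on the collar:** The last readings were 7.7–8.7 N plus about 0.6 N for the sleeve's weight. That puts the travel at about 12.5–14.5 mm. The tool height gives about 15 mm, so the two differ by 1–2 mm but both lie well inside the 8–20 mm band.
- **Steadiness:** The arm was still, with joint speeds at or below 0.0015 rad/s. The tool was within about 0.002 rad of vertical, and the fingertips were about 20 mm above the sleeve's lower end, clear of the collar.
- **Pointer:** The picture was not sharp enough to confirm that the pointer stands inside the green band. That rests on the force and the tool height.
- **Other objects:** In the last top view the star knob is where it was. The hex key and part of the tape roll were hidden by the arm in that view, but I never moved near them at low height.

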